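# Hang a shelf bracket from the roll-top hardware bin

### The job

Roll the bin's slatted cover right open, lift out the longer of the two shelf brackets, hook its claws into the top two slots of the slotted upright and press it down until it is fully home and the clip is pushed down. Then roll the cover fully shut again, leaving the short bracket in the bin and everything else on the bench where it is.

Things in the scene. Friction and masses are not known exactly. Their poses are not given: they have to be found in the camera images.
- bin: Plywood roll-top bin fixed to the bench, left or right, 340 long (x) x 294 wide (y) x 240 high, half-round in side view. Origin on the bench under its centre; front to its -x; yaw up to 0.2. Inner side faces at y = +-135, floor 10 above the bench, front wall x -154 to -144, 94 high; fixed hood over the back from x = +55. With the cover right open the mouth is free from above for x -145 to +25.
- rack_a (a point): One of the bin's two bracket places: on the bin's floor at x = 0, y = +55; axes as the bin's. A wooden step (its top 42 above this floor) at x -135 to -70 carries the bracket's arm; wooden fins 6 thick, 9 to 15 either side of the place's mid-plane, hold the bracket on edge: front fins x -96 to -76, up to 56 above the floor; rear fins x -22 to +8, up to 34 above the floor.
- rack_b (a point): The other place, the same, at y = -55.
- bin_axis (a point): The axis about which the cover's circular track is centred: on the bin's mid-plane, 70 above the bench, axis along the bin's y; this point's axes are the bin's.
- cover (a joint): Angle of the bin's slatted wooden cover (rigid curved shell, outer radius 154 about bin_axis, 264 wide) along its track: 0 = fully shut (lower lip at the front wall), pi/2 = fully open (rolled up and back under the hood); starts between 0 and 0.35. Stays where it is left; takes 2 to 6 N at the handle.
- cover_grip (a point): Centre of the cover's handle, a steel bar 18 in diameter, 40 long along the bin's y, on two small posts. It lies 190 from bin_axis, in the bin's mid-plane, at an angle of 0.262 rad + the cover angle above the bin's -x direction; 27 clear of the slats. Fingers pointing down can pinch its two flat ends (across the 40); the bar turns between them as the cover rolls.
- long_bracket: The longer steel shelf bracket, about 0.3 kg: a level arm 135 long, 14 thick, 30 deep, with a heel 72 high, 18 long at the claw end. Origin on the heel's flat back face, mid-thickness, at its underside; the arm runs to -x at z = 42 to 72. Starts on edge in rack_a or rack_b, axes as the bin's, claws to the bin's back. Grip across the 14 from above, 50 from the back face, between the fins.
- claws (a point): On the long bracket's back face, 36 above its origin, midway between its two claws; axes as the bracket's. The claws stick out to +x, 7 thick: necks at z = 14 to 24 and 58 to 68 above the bracket's origin, 7 clear length, then hooks from x = 7 to 15 that reach 14 below their necks.
- short_bracket: The shorter bracket, same but the arm is 95 long; stands in the bin's other place and stays there.
- upright: Steel slotted upright, a channel 42 wide, open at the back, on a wooden foot (x -25 to 85, 110 wide, 38 high) fixed to the bench, on the side where the bin is not. Origin on the bench below the middle of its front face; front to its -x; top at z = 228; yaw within 0.2 rad. Front plate x 0 to 5, with four slots in a column, each 12 wide and 32 high, lower edges at z = 56, 100, 144, 188.
- seat (a point): Where the long bracket's origin is when fully home in the top two slots: upright's front face, 130 above the bench; axes as the upright's (and the bracket's then). The bracket enters 18 (15 to 21) higher, hooks level with the slots, is pushed to +x until its back face meets the plate, then lowered until its necks sit on the slots' lower edges.
- clip (a joint): Small dark steel locking clip inside the upright behind the second slot from the top, pushed down by the lower hook: 0 = up; about 0.009 m with the bracket fully home (stop at 0.011). Stiff with friction (5 N, more if the bracket binds on the plate), so the bracket's weight does not move it: it must be pressed; it stays down.
- hammer: Hammer lying near the robot; leave alone.
- screwdriver: Screwdriver lying near the robot; leave alone.
- tape: Tape measure, 70 x 45 x 55 high, in front of the upright's foot; leave alone.
- jar: Jar, 60 diameter, 85 high, behind the upright; leave alone.
- mug: White mug, 95 high, left side; leave alone.
- spray_can: Spray can, 66 diameter, 190 high, right side; leave alone.
- offcut: Timber offcut 90 x 140 x 38, right side; leave alone.
Not all that is in view belongs to the job. Of the things that look like the upright, the smaller one is meant.

How it is judged:
On the way, in this order (a step that is already met when the one before it is completed fails the run):
1. the cover is rolled right open (at least 1.4 of 1.57 rad) (value of joint cover above 1.4 rad), for 0.1 s.
2. the long bracket is lifted out of the bin, its underside more than 0.1 m above the bench (height (world z) of long_bracket above 0.1 m), for 0.1 s.
3. the long bracket is hooked in the top two slots and pressed home, the clip down, the cover still open (z of long_bracket in the frame of seat between -0.004 and 0.004 m and x of long_bracket in the frame of seat between -0.006 and 0.004 m and y of long_bracket in the frame of seat between -0.006 and 0.006 m and angle between the x axis of long_bracket and the x axis of upright, either way round below 0.15 rad and value of joint clip above 0.006 m and value of joint cover above 1 rad), for 0.2 s.
At the end, for the whole second after the job is handed in: The cover is fully shut (within 0.06 rad); the long bracket hangs at rest in the top two slots, its origin within 4 mm in height and 6 mm sideways and in depth of the seat, its length within 0.15 rad of the upright's, and the clip is pushed down at least 6 mm (value of joint cover below 0.06 rad and z of long_bracket in the frame of seat between -0.004 and 0.004 m and x of long_bracket in the frame of seat between -0.006 and 0.004 m and y of long_bracket in the frame of seat between -0.006 and 0.006 m and angle between the x axis of long_bracket and the x axis of upright, either way round below 0.15 rad and value of joint clip above 0.006 m and linear speed of long_bracket below 0.02 m/s); the robot touches nothing.
It fails at once if the short bracket is moved more than 30 mm (distance of short_bracket from where it was at the start of the episode above 0.03 m).
It fails at once if a thing on the bench is moved more than 40 mm (distance of any of hammer, screwdriver, tape, jar, mug, spray_can, offcut from where it was at the start of the episode above 0.04 m).
It also fails if it takes over 72 s, if anything falls off the work surface, if the arm or the gripper's body presses on something with over 40 N, if the wrist force passes 120 N, or if a joint passes its speed limit or range.

### The arm

A 6-joint arm with a two-finger parallel gripper is mounted at the origin on the work surface. World frame = base frame: x ahead of the robot, y to its left, z up, the work surface at z = 0. Lengths are in m, angles in rad, forces in N, time in s.
With the tool pointing down it reaches from about 0.35 to 0.775 m from the base axis. Payload 5.5 kg.
Tool frame: the origin (TCP) lies where the fingers leave the gripper's body, on its centre line; the fingertips stand env.tip_reach ahead of it and the grasp point (between the pads) lies 54 mm ahead of it (env.tip_reach is the distance from the TCP to the fingertips, in m); z points along the fingers, y is the line along which they close (so a half turn about z gives the same grasp; the last joint's range is limited). The gripper opens to 85 mm and grips with 20 to 120 N. Pads are 22 mm wide; open, the fingers measure 114 mm over their backs; the gripper's body (76 mm by 85 mm) begins 54 mm behind the grasp point. The pads swing forward as they close: fully open they stand 13 mm farther back than shut.
Start: joints at [-1.273, 0.313, 0.046, 1.304, 0, 1.431], TCP at [0.244, -0.521, 0.304] pointing down, gripper open.
Joint ranges: [-2.76, 2.76], [-0.86, 1.69], [-1.03, 1.26], [-2.2, 2.34], [-1.47, 1.5], [-3.14, 3.14]. Speed limits (rad/s): [2.57, 2.57, 3.14, 3.14, 3.14, 3.14].

### API

Orientations are given as a unit quaternion [w, x, y, z].
In Python, from workcell import status, optics, hand_in, env gives the robot as it stands.
- The arm moves only by the shell command python3 -m handwheel 'ROWS' [FORCE]. ROWS is a JSON object whose one key "deltas" holds a list of rows, each a list of 5 numbers: the opening, from -1 (shut) to 1 (fully open), then the shift along the tool's x, y, z in units of 40 mm (1.0 is 40 mm), then the turn about the tool's z in units of 10 degrees (1.0 is 10 degrees). In form: {"deltas": [[jaw, x, y, z, roll], ...]}. A call has 1 to 20 rows; each row shifts and turns the commanded pose from where the row before left it, along the tool's axes as they then stand; what a row does not reach is not made up. A row lasts 1/8 s, in which the tool goes at most 62.5 mm and 10.7 degrees, less where a joint would pass 70% of its speed; a pose out of reach is approached as far as the arm can. A call is refused whole if a number of a shift passes 1 or a number of a turn 1, either way. A call with a gripper value outside its range is refused whole. The fingers move at their own pace and stop on an object; FORCE is the grip in N (left out, the last holds). Time passes only in rows, so rows that do not move let the fingers close. It gives the time, the measured TCP pose, the force, the opening and the grip force at its end, in the units of the state.
- status.get_state(): the state, without advancing time (a new reading comes with each control period).
- optics.read_camera(name): name is "scene" or "top"; returns a dict with "frame" (420x560x3 uint8, red, green, blue), "depth" (420x560 float32, m along the optical axis (not along the pixel's ray), 0 where there is no reading), "vfov" (degrees; the focal length in pixels is half the picture's height over the tangent of half this angle, whatever the lens; pixels are square), "cx", "cy" (the principal point, pixels), "k1" (the pictures are not rectified: a ray, as slopes to the right and down, at radius r is drawn at 1 + k1 r^2 times it, then the intrinsics apply), "origin" and "attitude" of the camera in the world. Camera axes: x right, y down, z forward; pixel columns grow to the right and rows downward; lengths in m; the calibration is good to about 2 mm. A picture is of the moment at which its call begins.
- hand_in(): hands the job in; it is judged then, once.
The state is a dict: "clock": time; "joint_pos": joint angles; "qvel": joint speeds; "tau": joint torques, N m; "tcp_pos": TCP position; "orientation": TCP orientation; "wrist_force": force on the tool from outside, world axes, zero at the start; "ft_torque": the same for the moment, N m; "finger_gap": finger opening in m; "grip_force": force on a finger pad.
Only numpy, scipy, OpenCV 4.12 (cv2) and the standard library are available. Lean on these libraries where they do the work, as an engineer would, in place of code of your own. Each camera call takes 0.05 s, during which the arm holds its last target. There are 200 camera calls.

## Working session

There is one attempt and no reset: what is moved stays moved. The work goes in short steps, Python scripts to look and compute and a shell command to move; the robot and the scene stay as the last step left them, time stands still between calls to the robot, and variables do not carry over. Pictures are saved under pics/ and viewed, at most 10 in all, crops included, and the job is handed in when it is done.

```bash
ls; mkdir -p pics; cat > h.py <<'E'
import numpy as np, cv2
from workcell import status, optics, env
from scipy.spatial.transform import Rotation as R
def rot(q): return R.from_quat([q[1],q[2],q[3],q[0]]).as_matrix()
def cam(n):
    c=optics.read_camera(n); c['depth']=np.array(c['depth']); 
    f=c['frame'].shape[0]/2/np.tan(np.radians(c['vfov'])/2)
    K=np.array([[f,0,c['cx']],[0,f,c['cy']],[0,0,1.]])
    c['K']=K; H,W=c['depth'].shape
    u,v=np.meshgrid(np.arange(W),np.arange(H))
    p=np.stack([u,v],-1).reshape(-1,1,2).astype(float)
    n_=cv2.undistortPoints(p,K,np.array([c['k1'],0,0,0,0]),None,None,None) if 0 else None
    d=((p[:,0]-[c['cx'],c['cy']])/f); s=d.copy()
    for _ in range(20): s=d/(1+c['k1']*(s**2).sum(1,keepdims=True))
    z=c['depth'].reshape(-1,1)
    P=np.hstack([s*z,z])@rot(c['attitude']).T+np.array(c['origin'])
    P[z[:,0]==0]=np.nan
    c['P']=P.reshape(H,W,3); return c
def save(c,n,crop=None,k=1):
    im=c['frame'][...,::-1]
    if crop: im=im[crop[1]:crop[3],crop[0]:crop[2]]
    cv2.imwrite('pics/'+n,cv2.resize(im,None,fx=k,fy=k,interpolation=cv2.INTER_CUBIC))
def st():
    s=status.get_state(); M=rot(s['orientation'])
    print('t%.2f'%s['clock'],'tcp',np.round(s['tcp_pos'],4),'x',np.round(M[:,0],3),'y',np.round(M[:,1],3),'z',np.round(M[:,2],3),'F',np.round(s['wrist_force'],1),'gap %.4f g %.1f'%(s['finger_gap'],s['grip_force']))
    return s
E
python3 - <<'E'
from h import *
s=st();print(env.tip_reach, s['joint_pos'])
for n in('scene','top'):
    c=cam(n);save(c,n+'0.png',None,1.4);print(n,c['attitude'],c['origin'],c['vfov'],c['k1'],(c['depth']==0).mean())
    np.savez(n+'0.npz',P=c['P'],f=c['frame'])
E
```

```text
pics
t0.00 tcp [ 0.2436 -0.5204  0.303 ] x [0.906 0.424 0.   ] y [ 0.424 -0.906 -0.002] z [-0.001  0.002 -1.   ] F [-0.3  1.3  0.4] gap 0.0855 g 0.0
0.0726 [-1.27264495e+00  3.14006168e-01  4.49272241e-02  1.30356631e+00
  2.51471954e-05  1.43118991e+00]
scene [ 0.02118779 -0.1148516   0.97905521 -0.16676656] [0.40973639 0.32354397 1.12616   ] 55.66924858195184 0.03633377695241681 0.004064625850340136
top [-0.03864356  0.71266919 -0.699159    0.04226091] [ 0.34211258 -0.00276009  1.68828233] 46.52455605401929 0.05402257641485377 0.003941326530612245
```

View pics/scene0.png

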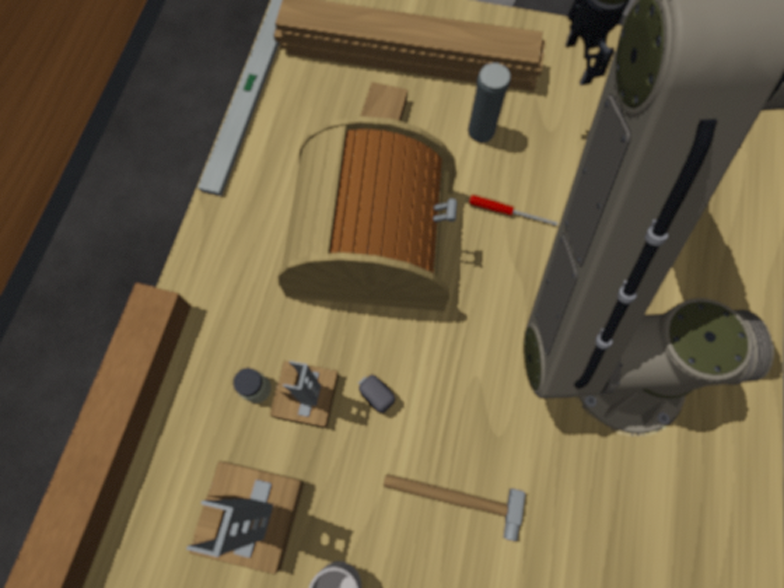

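View pics/top0.png

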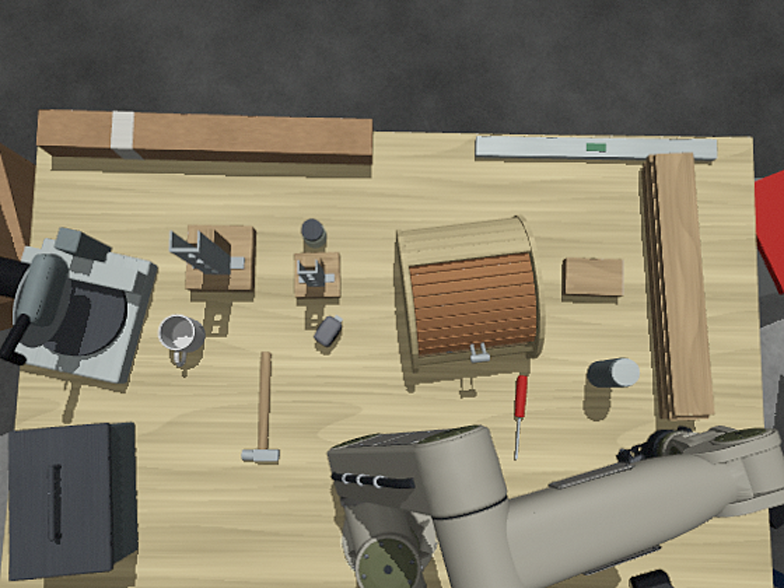

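Scene image: bin with the brown cover at (370,215). Two slotted uprights: small one on a foot at (308,392), larger one at (245,515). In the top image they are at (317,273) and (215,257). The small one fits, with jar (313,232) behind it and tape (328,332) in front. Confirming it with a crop while I measure.

```bash
python3 - <<'E'
from h import *
from scipy.optimize import least_squares
T=np.load('top0.npz');S=np.load('scene0.npz')
im=np.vstack([cv2.resize(T['f'][150:260,190:270],(480,330*2)[:1]+(300,)) if 0 else cv2.resize(T['f'][150:260,195:265],(360,560),interpolation=2)])
im2=cv2.resize(S['f'][245:315,160:300],(760-360,560) if 0 else (400,560) if 0 else (400,200),interpolation=2)
canv=np.zeros((560,760,3),np.uint8);canv[:,:360]=im;canv[:200,360:]=im2
cv2.imwrite('pics/up.png',canv[...,::-1])
# upright foot
for nm,D,(u0,v0,u1,v1) in(('top',T,(200,165,255,225)),('scene',S,(180,245,260,315))):
    P=D['P'][v0:v1,u0:u1].reshape(-1,3)
    f=P[(P[:,2]>.032)&(P[:,2]<.044)]
    r=cv2.minAreaRect((f[:,:2]*1000).astype(np.float32)); print(nm,len(f),f[:,2].mean(),r)
    q=P[P[:,2]>.06]; print('upright pts',len(q),np.nanmin(q,0),np.nanmax(q,0))
    # front plate plane: lines
    g=P[(P[:,2]>.05)&(P[:,2]<.22)]
    print(np.round(g[np.argsort(g[:,0])][::max(1,len(g)//25)],3).tolist())
# bin cover
def b(D):
    P=D['P'].reshape(-1,3);F=D['f'].reshape(-1,3).astype(int)
    m=(F[:,0]-F[:,2]>60)&(F[:,0]-F[:,1]>35)&(P[:,2]>.12)&(P[:,2]<.235)&(P[:,1]<.05)&(P[:,1]>-.4)&(P[:,0]>.3)
    return P[m],P[(P[:,2]>.06)&(P[:,2]<.26)&(P[:,1]<.08)&(P[:,1]>-.36)&(P[:,0]>.38)&(P[:,0]<.9)]
for nm,D in(('top',T),('scene',S)):
    c,a=b(D); print(nm,len(c),c.min(0),c.max(0))
    def res(p,c=c):
        d=np.cos(p[1])*(c[:,0]-p[0])+np.sin(p[1])*c[:,1]
        return np.hypot(d,c[:,2]-.07-p[3])-p[2]
    for fix in(0,1):
        r=least_squares((lambda p:res(p)) if fix else (lambda p:res([p[0],p[1],.154,0])),[.65,0,.154,0] if fix else [.65,0],loss='soft_l1',f_scale=.002)
        p=r.x;print(fix,p,np.median(abs(r.fun)))
    p=[*least_squares(lambda p:res([p[0],p[1],.154,0]),[.65,0],loss='soft_l1',f_scale=.002).x]
    cy,sy=np.cos(p[1]),np.sin(p[1])
    l=-sy*(c[:,0]-p[0]) + cy*c[:,1]; print('cover lat',np.percentile(l,[0,1,3,50,97,99,100]), 'mid')
    la=-sy*(a[:,0]-p[0]) + cy*a[:,1]; da=cy*(a[:,0]-p[0])+sy*a[:,1]; ra=np.hypot(da,a[:,2]-.07)
    k=(ra>.160)&(ra<.176); print('rim lat',np.percentile(la[k],[.5,2,98,99.5]),k.sum())
    k=(ra>.18)&(ra<.205)&(a[:,2]>.09)&(da<-.05);print('handle',k.sum(),a[k].mean(0),a[k].min(0),a[k].max(0), 'lat',np.percentile(la[k],[2,50,98]),'ang',np.arctan2(a[k,2]-.07,-da[k]).mean()-.262)
    ca=np.arctan2(c[:,2]-.07,-(cy*(c[:,0]-p[0])+sy*c[:,1])); print('cover ang',np.percentile(ca,[0,1,99,100]))
E
```

```text
top 603 0.038086404513022934 ((643.2589111328125, 186.51422119140625), (159.7804718017578, 106.88346862792969), 2.0695106983184814)
upright pts 435 [0.58702517 0.16402268 0.06016345] [0.71677985 0.2250796  0.23303959]
[[0.587, 0.201, 0.165], [0.589, 0.188, 0.138], [0.589, 0.196, 0.154], [0.59, 0.193, 0.068], [0.59, 0.182, 0.187], [0.591, 0.174, 0.125], [0.592, 0.191, 0.194], [0.597, 0.164, 0.185], [0.605, 0.165, 0.212], [0.61, 0.165, 0.088], [0.617, 0.166, 0.147], [0.619, 0.202, 0.112], [0.62, 0.198, 0.144], [0.624, 0.167, 0.108], [0.628, 0.201, 0.151], [0.632, 0.205, 0.145], [0.636, 0.173, 0.146], [0.641, 0.167, 0.138], [0.694, 0.208, 0.055], [0.698, 0.198, 0.088], [0.702, 0.174, 0.057], [0.704, 0.174, 0.09], [0.707, 0.215, 0.088], [0.711, 0.208, 0.087], [0.713, 0.172, 0.051], [0.717, 0.176, 0.081]]
scene 1006 0.03846445843164862 ((611.8765258789062, 188.37075805664062), (204.68356323242188, 109.72157287597656), 2.4268085956573486)
upright pts 742 [0.5896987  0.16628761 0.06007669] [0.72012684 0.22371332 0.23154239]
[[0.507, 0.166, 0.051], [0.59, 0.206, 0.199], [0.591, 0.198, 0.091]
[... 1053 characters left out ...]
855] ang 0.34244375003723804
cover ang [0.5972539  0.65325824 1.91166549 1.95783407]
scene 5411 [ 0.43801046 -0.31518823  0.12616344] [ 0.64520792 -0.0427928   0.22960053]
0 [0.55166521 0.14199754] 0.0010993058597520422
1 [0.55158897 0.14189657 0.15296523 0.00119468] 0.0010803635278340828
cover lat [-0.3117289  -0.3004428  -0.29445841 -0.16913243 -0.05566302 -0.05096719
 -0.04786817] mid
rim lat [-0.32059746 -0.31867626 -0.02526468 -0.0246225 ] 4422
handle 105 [ 0.41860176 -0.18910031  0.1793673 ] [ 0.40780064 -0.21269194  0.16503548] [ 0.42927526 -0.17151444  0.18675933] lat [-0.19047562 -0.1673903  -0.15141744] ang 0.34215060182815327
cover ang [0.60229694 0.66335561 1.91226475 1.93770636]
```

View pics/up.png

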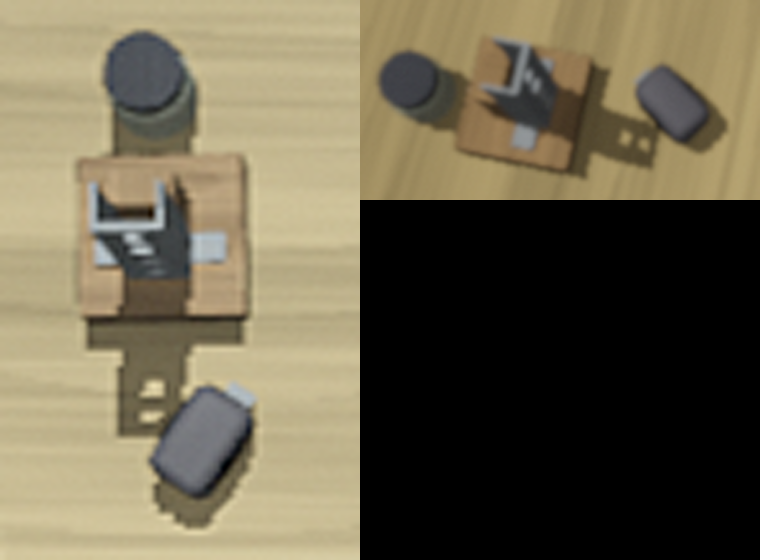

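The crop confirms the smaller upright, with its slot column, the jar behind and the tape in front. Moving above the cover handle now.

```bash
python3 -m handwheel '{"deltas": [[1,0,0,0,0.85],[1,0,0,0,0.85],[1,0.55,-0.75,0,0],[1,0.55,-0.75,0,0],[1,0.55,-0.75,0,0],[1,0.55,-0.75,0,0],[1,0.55,-0.75,0,0],[1,0.55,-0.75,0,0],[1,0.55,-0.75,0,0],[1,0.55,-0.75,0,0],[1,0.55,-0.75,0,0],[1,0.55,-0.75,0,0],[1,0,0,0,0],[1,0,0,0,0]]}' 40; python3 - <<'E'
from h import *
st()
out=[]
for n in('top','scene'):
    D=np.load(n+'0.npz') 
    P=D['P'].reshape(-1,3)
    m=(P[:,2]>.05)&(P[:,2]<.224)&(P[:,0]>.575)&(P[:,0]<.603)&(P[:,1]>.15)&(P[:,1]<.225)
    q=P[m]
    A=np.c_[np.ones(len(q)),q[:,1]-.187,q[:,2]-.13]
    w=np.ones(len(q),bool)
    for _ in range(8):
        s=np.linalg.lstsq(A[w],q[w,0],rcond=None)[0]; r=q[:,0]-A@s; w=abs(r)<.003
    print(n,'front x at y=.187',s,w.sum(),r[w].std()); qq=q[w]
    for z0 in(.06,.1,.14,.18,.2): 
        k=abs(qq[:,2]-z0)<.02; print(z0,np.percentile(qq[k,1],[0,3,97,100]).round(4))
    t=P[(P[:,2]>.222)&(P[:,2]<.236)&(P[:,1]>.15)&(P[:,1]<.225)&(P[:,0]>.57)&(P[:,0]<.65)]
    print('top edge',len(t),t.min(0),t.max(0),t[:,2].mean())
    f=P[(P[:,2]>.034)&(P[:,2]<.042)&(P[:,1]>.11)&(P[:,1]<.26)&(P[:,0]>.55)&(P[:,0]<.685)]
    print('foot',cv2.minAreaRect((f[:,:2]*1000).astype(np.float32)))
E
```

```text
clock: 1.85
tcp_pos: [0.4193, -0.1929, 0.3037]
orientation: [0.0, 0.997, 0.071, -0.0]
wrist_force: [0.4, -0.3, 0.2]
finger_gap: 0.0851
grip_force: 0.0
t1.85 tcp [ 0.4193 -0.1929  0.3037] x [ 0.99   0.141 -0.001] y [ 0.141 -0.99   0.   ] z [-0.001 -0.    -1.   ] F [ 0.4 -0.3  0.2] gap 0.0851 g 0.0
top front x at y=.187 [ 0.58968202 -0.0569409  -0.00214533] 111 0.0010136933701260426
0.06 [0.1642 0.1654 0.2043 0.2057]
0.1 [0.1642 0.1645 0.2037 0.2038]
0.14 [0.164  0.1643 0.2041 0.2048]
0.18 [0.1648 0.1655 0.2035 0.2057]
0.2 [0.1646 0.1649 0.2032 0.2041]
top edge 44 [0.58822318 0.16545347 0.22212279] [0.61761878 0.20565703 0.23303959] 0.22757727302053538
foot ((618.8963623046875, 185.60137939453125), (110.86357116699219, 106.74224853515625), 2.0146219730377197)
scene front x at y=.187 [ 0.59159894 -0.0375371  -0.00161861] 209 0.0008354415448642152
0.06 [0.1667 0.1687 0.2082 0.2085]
0.1 [0.1663 0.1681 0.2075 0.208 ]
0.14 [0.1663 0.1681 0.2082 0.2088]
0.18 [0.1666 0.1676 0.2081 0.2083]
0.2 [0.1666 0.1678 0.2082 0.2085]
top edge 90 [0.58974925 0.1668063  0.22202378] [0.62069252 0.2091383  0.23154239] 0.22728587788595647
foot ((620.9656982421875, 188.80917358398438), (110.0047378540039, 109.5316390991211), 2.895172357559204)
```

```bash
python3 -m handwheel '{"deltas": [[1,0,0,0.6,0],[1,0,0,0.6,0],[1,0,0,0.6,0],[-0.2,0,0,0,0],[-0.6,0,0,0,0],[-1,0,0,0,0],[-1,0,0,0,0],[-1,0,0,0,0]]}' 40; python3 - <<'E'
from h import *
st()
t=np.linspace(.604,1.82,13); print(np.round(np.c_[-.19*np.diff(np.cos(t)),-.19*np.diff(np.sin(t))]/.04,2).tolist())
E
```

```text
clock: 2.85
tcp_pos: [0.4197, -0.1935, 0.233]
orientation: [0.001, 0.998, 0.07, 0.0]
wrist_force: [-2.9, -1.9, 5.3]
finger_gap: 0.0388
grip_force: 44.6
t2.85 tcp [ 0.4197 -0.1935  0.233 ] x [0.99  0.14  0.001] y [ 0.14  -0.99   0.002] z [ 0.001 -0.002 -1.   ] F [-2.9 -1.9  5.3] gap 0.0388 g 44.6
[[0.29, -0.38], [0.33, -0.35], [0.36, -0.31], [0.39, -0.28], [0.42, -0.24], [0.44, -0.19], [0.46, -0.15], [0.47, -0.1], [0.48, -0.05], [0.48, -0.0], [0.48, 0.05], [0.47, 0.09]]
```

```bash
python3 -m handwheel '{"deltas": [[-1,0.29,0,-0.38,0],[-1,0.33,0,-0.35,0],[-1,0.36,0,-0.31,0],[-1,0.39,0,-0.28,0],[-1,0.42,0,-0.24,0],[-1,0.44,0,-0.19,0],[-1,0.46,0,-0.15,0],[-1,0.47,0,-0.1,0],[-1,0.48,0,-0.05,0],[-1,0.48,0,0,0],[-1,0.48,0,0.05,0],[-1,0.47,0,0.09,0],[-1,0,0,0,0],[-1,0,0,0,0]]}' 40; python3 - <<'E'
from h import *
s=st()
d=np.array(s['tcp_pos']); print('bin d',.99*(d[0]-.5505)+.1415*d[1])
E
```

```text
clock: 4.6
tcp_pos: [0.6221, -0.1646, 0.3094]
orientation: [0.001, 0.997, 0.071, 0.002]
wrist_force: [5.5, -1.1, 2.5]
finger_gap: 0.0389
grip_force: 40.1
t4.60 tcp [ 0.6221 -0.1646  0.3094] x [0.99  0.141 0.005] y [ 0.141 -0.99   0.002] z [ 0.005 -0.002 -1.   ] F [ 5.5 -1.1  2.5] gap 0.0389 g 40.1
bin d 0.04760560856981926
```

```bash
python3 -m handwheel '{"deltas": [[0.2,0,0,0,0],[1,0,0,0,0],[1,0,0,0,0],[1,0,0,-0.5,0],[1,0,0,-0.7,0],[1,-0.77,0.61,0,0],[1,-0.77,0.61,0,0],[1,-0.77,0.61,0,0],[1,-0.77,0.61,0,0],[1,-0.77,0.61,0,0],[1,-0.77,0.61,0,0],[1,-0.77,0.61,0,0],[1,-0.77,0.61,0,0],[1,-0.77,0.61,0,0],[1,-0.77,0.61,0,0],[1,0,0,0,0]]}'; python3 - <<'E'
from h import *
st()
c=cam('top');np.savez('top1.npz',P=c['P'],f=c['frame']);save(c,'top1.png',(275,145,395,275),4)
a=c
c=cam('scene');np.savez('scene1.npz',P=c['P'],f=c['frame']);save(c,'scene1.png',(190,75,340,230),3)
cv2.imwrite('pics/bin1.png',np.hstack([cv2.imread('pics/top1.png')[:465],np.zeros((465,0,3),np.uint8)])) if 0 else None
o=cv2.hconcat([cv2.resize(cv2.imread('pics/top1.png'),(400,433)),cv2.resize(cv2.imread('pics/scene1.png'),(400,433))]);cv2.imwrite('pics/bin1.png',o)
E
```

```text
clock: 6.6
tcp_pos: [0.3477, -0.4508, 0.356]
orientation: [-0.0, 0.998, 0.068, -0.0]
wrist_force: [0.4, 0.2, 0.5]
finger_gap: 0.0853
grip_force: 0.0
t6.60 tcp [ 0.3477 -0.4508  0.356 ] x [ 0.991  0.137 -0.   ] y [ 0.137 -0.991 -0.   ] z [-0.  0. -1.] F [0.4 0.2 0.5] gap 0.0853 g 0.0
```

View pics/bin1.png

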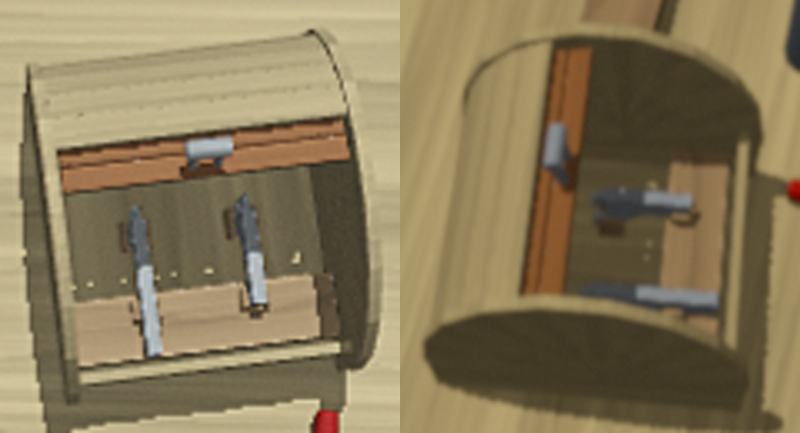

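Top view on the left: long bracket at crop (145,290), i.e. rack_a. Short bracket at (255,265), i.e. rack_b. The cover is open. Measuring the long bracket.

```bash
python3 - <<'E'
from h import *
O=np.array([.575,-.171]);yw=.142;c,s=np.cos(yw),np.sin(yw)
for n in('top','scene'):
    D=np.load(n+'1.npz');P=D['P'].reshape(-1,3)
    d=P[:,:2]-O; x=c*d[:,0]+s*d[:,1]; y=-s*d[:,0]+c*d[:,1]
    for nm,y0 in(('long',.055),('short',-.055)):
        m=(abs(y-y0)<.025)&(P[:,2]>.074)&(P[:,2]<.092)&(x>-.141)&(x<.03)
        X,Y=x[m],y[m]; print(n,nm,m.sum(),'z',P[m,2].mean(),'x',np.percentile(X,[0,2,98,100]).round(4),'y',np.percentile(Y,[2,50,98]).round(4),'slope',np.polyfit(X,Y,1).round(4))
E
```

```text
top long 180 z 0.08173005896740015 x [-0.1347 -0.1315  0.0047  0.013 ] y [0.0464 0.0534 0.0602] slope [0.0021 0.0535]
top short 131 z 0.08150081604751577 x [-0.0968 -0.095   0.0046  0.0096] y [-0.0631 -0.0559 -0.0492] slope [ 0.0007 -0.056 ]
scene long 266 z 0.08107449542066561 x [-0.1306 -0.129   0.0096  0.017 ] y [0.0483 0.0567 0.0633] slope [0.0016 0.0566]
scene short 179 z 0.08083958011391452 x [-0.0936 -0.0927  0.011   0.014 ] y [-0.061  -0.0526 -0.0461] slope [-0.0046 -0.0532]
```

```bash
python3 -m handwheel '{"deltas": [[1,0.536,-0.752,0,-0.03],[1,0.536,-0.752,0,0],[1,0.536,-0.752,0,0],[1,0.536,-0.752,0,0],[1,0.536,-0.752,0,0],[1,0.536,-0.752,0,0],[1,0.536,-0.752,0,0],[1,0.536,-0.752,0,0],[1,0.536,-0.752,0,0],[1,0.536,-0.752,0,0],[1,0,0,0,0],[1,0,0,0,0],[1,0,0,0.75,0],[1,0,0,0.75,0],[1,0,0,0,0]]}'
```

```text
clock: 8.57
tcp_pos: [0.5163, -0.1207, 0.2943]
orientation: [-0.001, 0.997, 0.072, -0.002]
wrist_force: [0.1, -0.7, -0.2]
finger_gap: 0.0856
grip_force: 0.0
```

```bash
python3 -m handwheel '{"deltas": [[1,0.05,0.08,0.6,0],[1,0,0,0.75,0],[1,0,0,0.75,0],[1,0,0,0.75,0],[1,0,0,0.75,0],[1,0,0,0.5,0],[1,0,0,0.23,0],[0.2,0,0,0,0],[-0.5,0,0,0,0],[-1,0,0,0,0],[-1,0,0,0,0],[-1,0,0,0,0],[-1,0,0,0,0]]}' 60
```

```text
clock: 10.2
tcp_pos: [0.5209, -0.1236, 0.1238]
orientation: [0.0, 0.997, 0.073, 0.001]
wrist_force: [-1.7, -1.2, 5.1]
finger_gap: 0.0132
grip_force: 59.5
```

```bash
python3 -m handwheel '{"deltas": [[-1,0,0,0,0],[-1,0,0,-0.3,0],[-1,0,0,-0.5,0],[-1,0,0,-0.5,0],[-1,0,0,-0.65,0],[-1,0,0,-0.65,0],[-1,0,0,-0.65,0],[-1,0,0,-0.65,0],[-1,0,0,-0.65,0],[-1,0,0,-0.65,0],[-1,0,0,-0.65,0],[-1,0,0,-0.65,0],[-1,0,0,-0.3,0],[-1,0,0,0,0]]}' 80; python3 - <<'E'
from h import *
s=st()
M=rot(s['orientation']);p=np.array(s['tcp_pos'])
# target pre-entry: upright yaw .045, origin (.5906,.1863); bracket origin 60 mm in front of face
yw=.045;ax=np.array([np.cos(yw),np.sin(yw)])
g=np.array([.5906,.1863])-ax*(.048+.06)
d=np.r_[g,.27]-p; print('target',g,'now-tool units',M.T@d/.04,'after-roll units', 'yaw now',np.arctan2(M[1,0],M[0,0]))
a=np.array([[np.cos(yw),np.sin(yw),0],[np.sin(yw),-np.cos(yw),0],[0,0,-1]]);print(a.T@d/.04)
E
```

```text
clock: 11.95
tcp_pos: [0.5205, -0.1233, 0.3954]
orientation: [0.0, 0.997, 0.073, 0.0]
wrist_force: [-0.2, 0.1, -2.9]
finger_gap: 0.0127
grip_force: 79.9
t11.95 tcp [ 0.5205 -0.1233  0.3954] x [0.989 0.146 0.001] y [ 0.146 -0.989  0.   ] z [ 0.001 -0.    -1.   ] F [-0.2  0.1 -2.9] gap 0.0127 g 79.9
target [0.48270933 0.18144164] now-tool units [ 0.17408864 -7.67672633  3.13293897] after-roll units yaw now 0.14637757692469747
[-0.60154062 -7.65387588  3.13593264]
```

```bash
python3 -m handwheel '{"deltas": [[-1,0,0,0,0.29],[-1,0,0,0,0.29],[-1,-0.05,-0.4,0,0],[-1,-0.05,-0.65,0,0],[-1,-0.05,-0.65,0,0],[-1,-0.05,-0.65,0,0],[-1,-0.05,-0.65,0,0],[-1,-0.05,-0.65,0,0],[-1,-0.05,-0.65,0,0],[-1,-0.05,-0.65,0,0],[-1,-0.05,-0.65,0,0],[-1,-0.05,-0.65,0,0],[-1,-0.05,-0.65,0,0],[-1,-0.05,-0.65,0,0],[-1,0,-0.1,0.6,0],[-1,0,0,0.6,0],[-1,0,0,0.6,0],[-1,0,0,0.6,0],[-1,0,0,0,0],[-1,0,0,0,0]]}'; python3 - <<'E'
from h import *
s=st();I=[]
for n,b in(('top',(185,150,265,250)),('scene',(160,225,300,345))):
    c=cam(n);np.savez(n+'2.npz',P=c['P'],f=c['frame']);save(c,n+'2.png',b,4); I.append(cv2.resize(cv2.imread('pics/'+n+'2.png'),(400,450)))
cv2.imwrite('pics/pre.png',cv2.hconcat(I))
E
```

```text
clock: 14.45
tcp_pos: [0.4849, 0.1388, 0.3009]
orientation: [-0.017, 0.998, 0.052, -0.001]
wrist_force: [0.4, 0.7, -1.4]
finger_gap: 0.013
grip_force: 79.9
t14.45 tcp [0.4849 0.1388 0.3009] x [0.994 0.105 0.001] y [ 0.105 -0.994 -0.034] z [-0.003  0.034 -0.999] F [ 0.4  0.7 -1.4] gap 0.0130 g 79.9
```

View pics/pre.png

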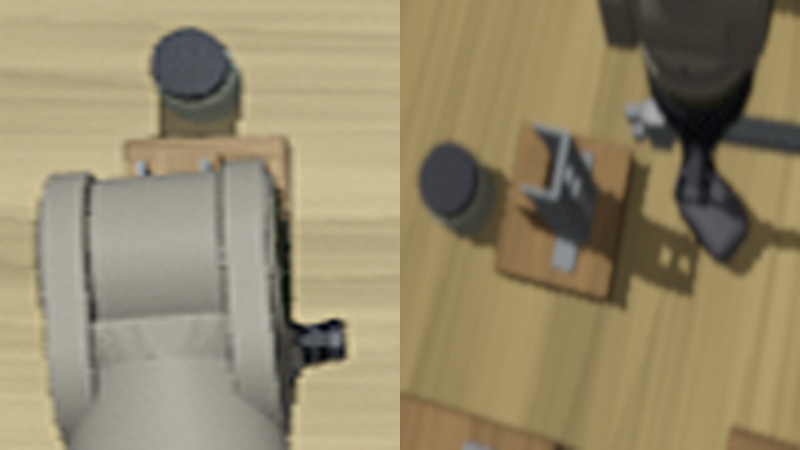

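The scene half shows the upright at (560,215), and the bracket in the jaws with its claw end at (645,120). Pose lags the command and is slightly tilted, so checking the joints.

```bash
python3 -m handwheel '{"deltas": [[-1,0,0,0,0],[-1,0,0,0,0]]}' >/dev/null; python3 - <<'E'
from h import *
s=st();print(np.round(s['joint_pos'],3),np.round(s['qvel'],3),np.round(s['tau'],1),s['ft_torque'])
E
```

```text
t14.80 tcp [0.4847 0.1389 0.3005] x [0.994 0.105 0.001] y [ 0.105 -0.994 -0.034] z [-0.003  0.034 -0.999] F [-0.8 -0.  -3.4] gap 0.0126 g 79.9
[ 0.104  0.174 -0.144  1.252  0.034  3.141] [ 0.001  0.002 -0.005 -0.001 -0.001 -0.001] [ -0.  -41.3  30.9  -0.    0.1  -0. ] [-0.08937325  0.00538318 -0.03491072]
```

Joint 6 is at its limit (3.14). The bracket needs to be gripped the other way round, a half turn. Going back to the rack, setting it down and regrasping.

```bash
python3 -m handwheel '{"deltas": [[-1,0,0,-0.6,0],[-1,0,0,-0.6,0],[-1,0,0,-0.6,0],[-1,0,0,-0.6,0],[-1,0.02,0.6,0,0],[-1,0.02,0.6,0,0],[-1,0.02,0.6,0,0],[-1,0.02,0.6,0,0],[-1,0.02,0.6,0,0],[-1,0.02,0.6,0,0],[-1,0.02,0.6,0,0],[-1,0.02,0.6,0,0],[-1,0.02,0.6,0,0],[-1,0.02,0.6,0,0],[-1,0.02,0.6,0,0],[-1,0,0,0,-0.2],[-1,0,0,0,0]]}'; python3 - <<'E'
from h import *
s=st();M=rot(s['orientation']);print(np.round(s['joint_pos'],3),np.arctan2(M[1,0],M[0,0]),M.T@(np.array([.5207,-.1235,.3])-s['tcp_pos'])/.04)
E
```

```text
clock: 16.92
tcp_pos: [0.5212, -0.1254, 0.387]
orientation: [-0.017, 0.997, 0.07, -0.001]
wrist_force: [-0.2, 0.4, -3.0]
finger_gap: 0.0129
grip_force: 79.9
t16.93 tcp [ 0.5212 -0.1254  0.387 ] x [0.99  0.14  0.001] y [ 0.14  -0.99  -0.035] z [-0.004  0.034 -0.999] F [-0.2  0.4 -3. ] gap 0.0129 g 79.9
[-0.399  0.238  0.147  1.496  0.03   2.602] 0.14036234528419128 [-0.0073791   0.02539775  2.17562122]
```

```bash
python3 -m handwheel '{"deltas": [[-1,0,0.02,0.65,0],[-1,0,0.025,0.65,0],[-1,0,0.025,0.65,0],[-1,0,0.025,0.65,0],[-1,0,0.03,0.65,0],[-1,0,0.03,0.65,0],[-1,0,0.03,0.6,0],[-1,0,0.03,0.5,0],[-1,0,0.02,0.4,0],[-1,0,0,0,0]]}' 40; python3 - <<'E'
from h import *
s=st();M=rot(s['orientation']);print(M.T@(np.array([.5207,-.1260,.1238])-s['tcp_pos'])/.04)
E
```

```text
clock: 18.18
tcp_pos: [0.5211, -0.127, 0.1698]
orientation: [-0.018, 0.997, 0.07, -0.002]
wrist_force: [-0.0, 0.0, -2.5]
finger_gap: 0.0129
grip_force: 80.0
t18.18 tcp [ 0.5211 -0.127   0.1698] x [ 0.99   0.14  -0.001] y [ 0.14  -0.989 -0.035] z [-0.006  0.035 -0.999] F [-0.   0.  -2.5] gap 0.0129 g 80.0
[-0.00489694  0.01572565  1.14953976]
```

```bash
python3 -m handwheel '{"deltas": [[-1,0,0.01,0.3,0],[-1,0,0.01,0.3,0],[-1,0,0,0.25,0],[-1,0,0,0.2,0],[-1,0,0,0.08,0],[-1,0,0,0,0]]}' 40
```

```text
clock: 18.92
tcp_pos: [0.5216, -0.1271, 0.1259]
orientation: [-0.017, 0.997, 0.07, -0.001]
wrist_force: [-2.3, 0.4, -2.0]
finger_gap: 0.0131
grip_force: 80.3
```

```bash
python3 -m handwheel '{"deltas": [[0,0,0,0,0],[1,0,0,0,0],[1,0,0,0,0],[1,0,0,-0.8,0],[1,0,0,-0.9,0],[1,0,0,-0.9,0],[1,0,0,-0.9,0],[1,0,0,-0.9,-1],[1,0,0,-0.6,-1],[1,0,0,0,-1],[1,0,0,0,-1],[1,0,0,0,-1],[1,0,0,0,-1],[1,0,0,0,-1],[1,0,0,0,-1],[1,0,0,0,-1],[1,0,0,0,-1],[1,0,0,0,-1],[1,0,0,0,-1],[1,0,0,0,-1]]}'; python3 -m handwheel '{"deltas": [[1,0,0,0,-1],[1,0,0,0,-1],[1,0,0,0,-1],[1,0,0,0,-1],[1,0,0,0,-1],[1,0,0,0,-1],[1,0,0,0,-1],[1,0,0,0,-1],[1,0,0,0,-1],[1,0,0,0,-1],[1,0,0,0,-1],[1,0,0,0,-1],[1,0,0,0,-1],[1,0,0,0,-1],[1,0,0,0,-1],[1,0,0,0,-1],[1,0,0,0,-1],[1,0,0,0,-1],[1,0,0,0,-1],[1,0,0,0,-1]]}'; python3 - <<'E'
from h import *
s=st();print(np.round(s['joint_pos'],3))
E
```

```text
clock: 21.42
tcp_pos: [0.5226, -0.1338, 0.3255]
orientation: [-0.008, 0.355, 0.935, 0.015]
wrist_force: [0.2, 0.7, -0.3]
finger_gap: 0.0855
grip_force: 0.0
clock: 23.92
tcp_pos: [0.5257, -0.1265, 0.3255]
orientation: [-0.013, 0.981, -0.196, -0.006]
wrist_force: [0.2, 0.3, 0.4]
finger_gap: 0.0853
grip_force: 0.0
t23.93 tcp [ 0.5257 -0.1265  0.3255] x [ 0.923 -0.384 -0.016] y [-0.384 -0.923 -0.023] z [-0.006  0.028 -1.   ] F [0.2 0.3 0.4] gap 0.0853 g 0.0
[-0.395  0.251  0.014  1.35   0.023 -3.142]
```

```bash
python3 -m handwheel '{"deltas": [[1,0.2,0.6,0,-1],[1,0.2,0.6,0,-1],[1,0.2,0.6,0,-1]]}'; python3 - <<'E'
from h import *
s=st();print(np.round(s['joint_pos'],3))
E
```

```text
clock: 24.3
tcp_pos: [0.5681, -0.0245, 0.3263]
orientation: [0.054, 0.996, -0.069, -0.02]
wrist_force: [0.1, -0.7, 0.1]
finger_gap: 0.0857
grip_force: 0.0
t24.30 tcp [ 0.5681 -0.0245  0.3263] x [ 0.99  -0.141 -0.032] y [-0.136 -0.985  0.11 ] z [-0.047 -0.104 -0.993] F [ 0.1 -0.7  0.1] gap 0.0857 g 0.0
[-0.14   0.326  0.114  1.392 -0.11  -3.141]
```

```bash
python3 -m handwheel '{"deltas": [[1,0,0,0,1],[1,0,0,0,1],[1,0,0,0,1],[1,0,0,0,1],[1,0,0,0,1],[1,0,0,0,1],[1,0,0,0,1],[1,0,0,0,1],[1,0,0,0,1],[1,0,0,0,1],[1,0,0,0,1],[1,0,0,0,1],[1,0,0,0,1],[1,0,0,0,1],[1,0,0,0,1],[1,0,0,0,1],[1,0,0,0,1],[1,0,0,0,1],[1,0,0,0,1],[1,0,0,0,1]]}'; python3 - <<'E'
from h import *
s=st();print(np.round(s['joint_pos'],3))
E
```

```text
clock: 26.8
tcp_pos: [0.5677, -0.0253, 0.3262]
orientation: [-0.01, 0.245, 0.968, -0.056]
wrist_force: [-0.4, -0.5, -1.5]
finger_gap: 0.0854
grip_force: 0.0
t26.80 tcp [ 0.5677 -0.0253  0.3262] x [-0.88   0.476 -0.007] y [ 0.473  0.874 -0.113] z [-0.047 -0.103 -0.994] F [-0.4 -0.5 -1.5] gap 0.0854 g 0.0
[-0.142  0.325  0.113  1.391 -0.109  0.356]
```

```bash
python3 -m handwheel '{"deltas": [[1,0,0,0,1],[1,0,0,0,1],[1,0,0,0,1],[1,0,0,0,1],[1,0,0,0,1],[1,0,0,0,1],[1,0,0,0,1],[1,0,0,0,1],[1,0,0,0,1],[1,0,0,0,1],[1,0,0,0,1],[1,0,0,0,1],[1,0,0,0,1],[1,0,0,0,1],[1,0,0,0,1],[1,0,0,0,1],[1,0.2,-0.6,0,1]]}'; python3 - <<'E'
from h import *
s=st();print(np.round(s['joint_pos'],3))
E
```

```text
clock: 28.92
tcp_pos: [0.5654, -0.0607, 0.3236]
orientation: [0.031, 0.993, -0.11, -0.011]
wrist_force: [0.8, -0.5, 0.3]
finger_gap: 0.0852
grip_force: 0.0
t28.93 tcp [ 0.5654 -0.0607  0.3236] x [ 0.976 -0.219 -0.015] y [-0.217 -0.974  0.064] z [-0.028 -0.059 -0.998] F [ 0.8 -0.5  0.3] gap 0.0852 g 0.0
[-0.222  0.311  0.089  1.364 -0.064  3.14 ]
```

```bash
python3 -m handwheel '{"deltas": [[1,0.2,-0.6,0,1],[1,0,0,0,0]]}'; python3 - <<'E'
from h import *
s=st();print(np.round(s['joint_pos'],3))
E
```

```text
clock: 29.18
tcp_pos: [0.5589, -0.1012, 0.3219]
orientation: [0.01, 0.988, -0.155, -0.004]
wrist_force: [-0.2, 0.3, -0.0]
finger_gap: 0.0856
grip_force: 0.0
t29.18 tcp [ 0.5589 -0.1012  0.3219] x [ 0.952 -0.306 -0.006] y [-0.306 -0.952  0.021] z [-0.012 -0.018 -1.   ] F [-0.2  0.3 -0. ] gap 0.0856 g 0.0
[-0.312  0.301  0.073  1.348 -0.021  3.141]
```

```bash
python3 -m handwheel '{"deltas": [[1,0.08,-0.25,0,0.42],[1,0,0,0,-1],[1,0,0,0,-1],[1,0,0,0,-1],[1,0,0,0,-1],[1,0,0,0,-1],[1,0,0,0,-1],[1,0,0,0,-1],[1,0,0,0,-1],[1,0,0,0,-1],[1,0,0,0,-1],[1,0,0,0,-1],[1,0,0,0,-1],[1,0,0,0,-1],[1,0,0,0,-1],[1,0,0,0,-1],[1,0,0,0,-1],[1,0,0,0,-1],[1,0,0,0,-1],[1,0,0,0,-1]]}'; python3 - <<'E'
from h import *
s=st();M=rot(s['orientation']);print(np.round(s['joint_pos'],3),np.degrees(np.arctan2(M[1,0],M[0,0])-.142+np.pi)%360)
yw=.142+np.pi;t=np.array([.5207,-.1235,.1238])
a=np.array([[np.cos(yw),np.sin(yw),0],[np.sin(yw),-np.cos(yw),0],[0,0,-1]]);print(a.T@(t-s['tcp_pos'])/.04)
E
```

```text
clock: 31.68
tcp_pos: [0.5569, -0.1138, 0.3218]
orientation: [-0.002, 0.08, 0.997, -0.0]
wrist_force: [1.2, -0.7, 0.9]
finger_gap: 0.0852
grip_force: 0.0
t31.68 tcp [ 0.5569 -0.1138  0.3218] x [-0.987  0.16   0.005] y [ 0.16   0.987 -0.001] z [-0.005 -0.    -1.   ] F [ 1.2 -0.7  0.9] gap 0.0852 g 0.0
[-0.342  0.3    0.071  1.347 -0.002 -0.181] 342.64758551217324
[ 0.93114669 -0.1117294   4.95117158]
```

```bash
python3 -m handwheel '{"deltas": [[1,0,0,0,-0.9],[1,0,0,0,-0.84],[1,0.45,-0.04,0.2,0],[1,0.48,-0.04,0.7,0],[1,0,0,0.8,0],[1,0,0,0.8,0],[1,0,0,0.8,0],[1,0,0,0.7,0],[1,0,0,0.5,0],[1,0,0,0.3,0],[1,0,0,0.1,0],[0.2,0,0,0,0],[-0.5,0,0,0,0],[-1,0,0,0,0],[-1,0,0,0,0],[-1,0,0,0,0],[-1,0,0,0,0]]}' 80; python3 - <<'E'
from h import *
st()
E
```

```text
clock: 33.8
tcp_pos: [0.5198, -0.1227, 0.1267]
orientation: [-0.002, -0.068, 0.998, -0.0]
wrist_force: [-0.7, -0.2, 6.2]
finger_gap: 0.0125
grip_force: 78.7
t33.80 tcp [ 0.5198 -0.1227  0.1267] x [-0.991 -0.136  0.004] y [-0.136  0.991 -0.   ] z [-0.004 -0.001 -1.   ] F [-0.7 -0.2  6.2] gap 0.0125 g 78.7
```

```bash
python3 -m handwheel '{"deltas": [[-1,0,0,-0.4,0],[-1,0,0,-0.7,0],[-1,0,0,-0.8,0],[-1,0,0,-0.8,0],[-1,0,0,-0.8,0],[-1,0,0,-0.8,0],[-1,0,0,-0.8,0],[-1,0,0,-0.8,0],[-1,0,0,-0.5,0.26],[-1,0,0.2,-0.2,0.26],[-1,0.05,0.6,0,0],[-1,0.06,0.8,0,0],[-1,0.06,0.8,0,0],[-1,0.06,0.8,0,0],[-1,0.06,0.8,0,0],[-1,0.06,0.8,0,0],[-1,0.06,0.8,0,0],[-1,0.06,0.8,0,0],[-1,0.06,0.8,0,0],[-1,0.06,0.4,0,0]]}'; python3 -m handwheel '{"deltas": [[-1,0,0.05,0.6,0],[-1,0,0,0.7,0],[-1,0,0,0.7,0],[-1,0,0,0.7,0],[-1,0,0,0.3,0],[-1,0,0,0,0],[-1,0,0,0,0]]}'; python3 - <<'E'
from h import *
s=st();print(np.round(s['joint_pos'],3))
I=[]
for n,b in(('top',(185,150,265,250)),('scene',(190,235,290,310))):
    c=cam(n);np.savez(n+'3.npz',P=c['P'],f=c['frame']);save(c,n+'3.png',b,4); I.append(cv2.resize(cv2.imread('pics/'+n+'3.png'),(0,0) if 0 else ((250,312) if n=='top' else (550,412)),interpolation=2))
o=np.zeros((412,800,3),np.uint8);o[:312,:250]=I[0];o[:,250:]=I[1];cv2.imwrite('pics/pre3.png',o)
E
```

```text
clock: 36.3
tcp_pos: [0.482, 0.1815, 0.3901]
orientation: [-0.003, -0.024, 1.0, -0.0]
wrist_force: [0.5, -0.3, -2.7]
finger_gap: 0.0126
grip_force: 78.5
clock: 37.17
tcp_pos: [0.4828, 0.1822, 0.2713]
orientation: [-0.002, -0.023, 1.0, 0.0]
wrist_force: [-0.1, -0.2, -2.4]
finger_gap: 0.0128
grip_force: 78.4
t37.17 tcp [0.4828 0.1822 0.2713] x [-0.999 -0.046  0.003] y [-0.046  0.999  0.   ] z [-0.003 -0.    -1.   ] F [-0.1 -0.2 -2.4] gap 0.0128 g 78.4
[ 2.050e-01  2.140e-01 -1.670e-01  1.193e+00  1.000e-03  1.590e-01]
```

View pics/pre3.png

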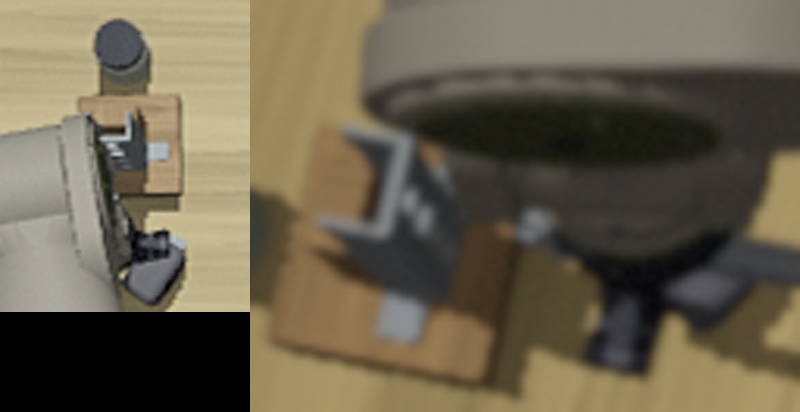

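```bash
python3 - <<'E'
from h import *
yw=.045;ax=np.array([np.cos(yw),np.sin(yw)]);ay=np.array([-ax[1],ax[0]])
T=np.array([.4828,.1822]);print('tcp u,v',T@ax,T@ay)
for n in('scene','top'):
    D=np.load(n+'3.npz');P=D['P'].reshape(-1,3);u=P[:,:2]@ax;v=P[:,:2]@ay
    k=(P[:,2]>.219)&(P[:,2]<.236)&(u>.5)&(u<.57)&(abs(v-T@ay)<.03)
    print(n,'heel top',k.sum()); print(np.round(np.c_[u,v,P[:,2]][k],4)[:40].tolist())
    if k.sum()>5: print('mid v',(v[k].min()+v[k].max())/2,np.percentile(v[k],[5,50,95]),'u',u[k].min(),u[k].max(),'z',np.median(P[k,2]))
    # claws: sticking out beyond
    k=(P[:,2]>.15)&(P[:,2]<.219)&(u>.535)&(u<.565)&(abs(v-T@ay)<.02);print('claw?',k.sum(),np.round(np.c_[u,v,P[:,2]][k],4)[:10].tolist())
    # upright: side walls top edge (z~.228) in u>.6
    k=(P[:,2]>.222)&(P[:,2]<.236)&(u>.592)&(u<.65)&(abs(v-.16)<.04);V=v[k];print('up top',k.sum(),V.min() if k.any() else 0,V.max() if k.any() else 0,'u min',u[k].min() if k.any() else 0)
for n in('scene','top'):
    D=np.load(n+'0.npz');P=D['P'].reshape(-1,3);u=P[:,:2]@ax;v=P[:,:2]@ay
    k=(P[:,2]>.222)&(P[:,2]<.234)&(u>.585)&(u<.65)&(abs(v-.16)<.04);print(n,'up top0',v[k].min(),v[k].max(),np.percentile(v[k],[5,95]))
    k=(P[:,2]>.06)&(P[:,2]<.22)&(abs(u-.5985)<.003)&(abs(v-.16)<.03);print('face v',k.sum(),np.percentile(v[k],[0,2,98,100]),'u',np.median(u[k]))
E
```

```text
tcp u,v 0.49050748060300003 0.16029688541109455
scene heel top 10
[[0.5457, 0.1616, 0.2227], [0.543, 0.1617, 0.2257], [0.5412, 0.1608, 0.2227], [0.5452, 0.1638, 0.2222], [0.5424, 0.164, 0.2267], [0.5408, 0.1629, 0.2219], [0.5381, 0.163, 0.2252], [0.5374, 0.1655, 0.2275], [0.5369, 0.1677, 0.2271], [0.5347, 0.1673, 0.2271]]
mid v 0.1642266698073213 [0.1611521  0.16336223 0.16749404] u 0.5346841694744956 0.5456629694038858 z 0.22547640907516164
claw? 24 [[0.5512, 0.1646, 0.2076], [0.5486, 0.1646, 0.2105], [0.5469, 0.1635, 0.2057], [0.5437, 0.1642, 0.2133], [0.5411, 0.1641, 0.2154], [0.5523, 0.1621, 0.1791], [0.5498, 0.1618, 0.1802], [0.5479, 0.1609, 0.1766], [0.5454, 0.1606, 0.1779], [0.5522, 0.164, 0.1762]]
up top 86 0.1395434994587089 0.18145005158213065 u min 0.5986881496546982
top heel top 0
[]
claw? 3 [[0.5519, 0.1573, 0.1788], [0.5505, 0.1557, 0.1655], [0.5463, 0.1549, 0.1731]]
up top 26 0.13822715868088165 0.1783494718985026 u min 0.596223586908985
scene up top0 0.139562024515862 0.18151524727871965 [0.14031619 0.18124534]
face v 179 [0.13946869 0.14026021 0.18138629 0.18171947] u 0.5991584930183801
top up top0 0.13850102880102325 0.1781406695571839 [0.13861344 0.17800054]
face v 103 [0.13720503 0.13752259 0.17814757 0.17902768] u 0.5973481464383291
```

Scene crop: claw end at (535,225), upright slots at (415,205). In the upright's frame the claws are lateral within 0.5 mm and level with the slots. Now advancing.

```bash
python3 -m handwheel '{"deltas": [[-1,-0.3,0,0.165,0],[-1,-0.5,0,0,0],[-1,-0.2,0,0,0],[-1,-0.1,0,0,0],[-1,-0.1,0,0,0],[-1,0,0,0,0]]}'; python3 - <<'E'
from h import *
st()
E
```

```text
clock: 38.02
tcp_pos: [0.5301, 0.1844, 0.2632]
orientation: [-0.003, -0.023, 1.0, -0.0]
wrist_force: [0.6, 0.1, -3.0]
finger_gap: 0.0129
grip_force: 78.4
t38.02 tcp [0.5301 0.1844 0.2632] x [-0.999 -0.046  0.005] y [-0.046  0.999 -0.   ] z [-0.005 -0.    -1.   ] F [ 0.6  0.1 -3. ] gap 0.0129 g 78.4
```

```bash
python3 -m handwheel '{"deltas": [[-1,-0.1,0,-0.03,0],[-1,-0.08,0,0,0],[-1,-0.07,0,0,0],[-1,-0.05,0,0,0],[-1,0,0,0,0]]}'; python3 - <<'E'
from h import *
st()
E
```

```text
clock: 38.65
tcp_pos: [0.5422, 0.1849, 0.2643]
orientation: [-0.003, -0.023, 1.0, -0.0]
wrist_force: [0.6, 0.8, -3.2]
finger_gap: 0.0124
grip_force: 78.5
t38.65 tcp [0.5422 0.1849 0.2643] x [-0.999 -0.046  0.005] y [-0.046  0.999 -0.   ] z [-0.005 -0.    -1.   ] F [ 0.6  0.8 -3.2] gap 0.0124 g 78.5
```

```bash
python3 -m handwheel '{"deltas": [[-1,-0.04,0,0,0],[-1,0,0,0,0]]}'; python3 -m handwheel '{"deltas": [[-1,-0.03,0,0,0],[-1,0,0,0,0]]}'
```

```text
clock: 38.9
tcp_pos: [0.5426, 0.1849, 0.2642]
orientation: [-0.004, -0.023, 1.0, -0.0]
wrist_force: [-5.6, -0.2, -0.7]
finger_gap: 0.0127
grip_force: 78.7
clock: 39.15
tcp_pos: [0.5427, 0.185, 0.2642]
orientation: [-0.005, -0.023, 1.0, -0.0]
wrist_force: [-8.7, -0.3, 1.3]
finger_gap: 0.0122
grip_force: 79.1
```

```bash
python3 -m handwheel '{"deltas": [[-1,0.05,0,0,0],[-1,0,0,0.15,0],[-1,0,0,0.12,0],[-1,0,0,0.08,0],[-1,0,0,0,0]]}'; python3 - <<'E'
from h import *
st()
E
```

```text
clock: 39.78
tcp_pos: [0.5424, 0.185, 0.2503]
orientation: [-0.003, -0.023, 1.0, -0.0]
wrist_force: [-5.1, -0.2, 0.9]
finger_gap: 0.0128
grip_force: 79.2
t39.77 tcp [0.5424 0.185  0.2503] x [-0.999 -0.046  0.006] y [-0.046  0.999 -0.   ] z [-0.006 -0.    -1.   ] F [-5.1 -0.2  0.9] gap 0.0128 g 79.2
```

```bash
python3 -m handwheel '{"deltas": [[-1,0.01,0,0.06,0],[-1,0,0,0.05,0],[-1,0,0,0.04,0],[-1,0,0,0,0]]}' 100;  python3 -m handwheel '{"deltas": [[-1,0,0,0.04,0],[-1,0,0,0.03,0],[-1,0,0,0,0]]}' 100; python3 - <<'E'
from h import *
st()
E
```

```text
clock: 40.28
tcp_pos: [0.5421, 0.185, 0.2464]
orientation: [-0.002, -0.023, 1.0, 0.0]
wrist_force: [-9.2, -1.5, 11.1]
finger_gap: 0.0121
grip_force: 102.0
clock: 40.65
tcp_pos: [0.5418, 0.185, 0.246]
orientation: [-0.001, -0.023, 1.0, 0.0]
wrist_force: [-15.0, -2.7, 25.2]
finger_gap: 0.0124
grip_force: 103.9
t40.65 tcp [0.5418 0.185  0.246 ] x [-0.999 -0.046  0.002] y [-0.046  0.999  0.   ] z [-0.002  0.    -1.   ] F [-15.   -2.7  25.2] gap 0.0124 g 103.9
```

```bash
python3 -m handwheel '{"deltas": [[-1,0.02,0,0.04,0],[-1,0,0,0,0],[-1,0,0,0,0]]}' 100; python3 - <<'E'
from h import *
st()
I=[]
for n,b in(('top',(185,150,265,250)),('scene',(190,235,290,310))):
    c=cam(n);np.savez(n+'4.npz',P=c['P'],f=c['frame'])
yw=.045;ax=np.array([np.cos(yw),np.sin(yw)]);ay=np.array([-ax[1],ax[0]])
P=np.load('scene4.npz')['P'].reshape(-1,3);u=P[:,:2]@ax;v=P[:,:2]@ay
k=(abs(v-.1605)<.006)&(u>.575)&(u<.597)&(P[:,2]>.15)&(P[:,2]<.225);print(np.round(np.c_[u,v,P[:,2]][k],4)[:25].tolist())
E
```

```text
clock: 41.02
tcp_pos: [0.5414, 0.185, 0.2457]
orientation: [0.0, -0.023, 1.0, 0.0]
wrist_force: [-16.2, -2.1, 30.6]
finger_gap: 0.0122
grip_force: 104.8
t41.02 tcp [0.5414 0.185  0.2457] x [-0.999 -0.046 -0.   ] y [-0.046  0.999  0.   ] z [ 0.  0. -1.] F [-16.2  -2.1  30.6] gap 0.0122 g 104.8
[]
```

```bash
python3 -m handwheel '{"deltas": [[-1,-0.05,0,-0.06,0],[0,0,0,0,0],[1,0,0,0,0],[1,0,0,0,0],[1,0,0,-0.5,0],[1,0,0,-0.7,0],[1,0,0,-0.8,0],[1,0,0,-0.8,0],[1,0,-0.7,-0.4,0],[1,0,-0.8,0,0],[1,0,-0.8,0,0],[1,0,-0.8,0,0],[1,0,-0.8,0,0],[1,0,-0.8,0,0]]}' 60; python3 - <<'E'
from h import *
st()
yw=.045;ax=np.array([np.cos(yw),np.sin(yw)]);ay=np.array([-ax[1],ax[0]])
I=[]
for n,b in(('top',(185,150,265,250)),('scene',(190,235,290,310))):
    c=cam(n);save(c,n+'5.png',b,4); I.append(cv2.resize(cv2.imread('pics/'+n+'5.png'),((250,312) if n=='top' else (550,412)),interpolation=2))
    P=c['P'].reshape(-1,3);u=P[:,:2]@ax;v=P[:,:2]@ay
    k=(abs(v-.16)<.012)&(u>.45)&(u<.594)&(P[:,2]>.19)&(P[:,2]<.215)
    if k.sum(): print(n,k.sum(),'z',np.percentile(P[k,2],[5,50,95]),'v',np.percentile(v[k],[3,97]),'u',u[k].min(),u[k].max(),'zfit',np.polyfit(u[k],P[k,2],1),np.polyfit(u[k],v[k],1))
o=np.zeros((412,800,3),np.uint8);o[:312,:250]=I[0];o[:,250:]=I[1];cv2.imwrite('pics/home.png',o)
E
```

```text
clock: 42.88
tcp_pos: [0.5532, -0.004, 0.3699]
orientation: [-0.003, -0.023, 1.0, -0.0]
wrist_force: [0.4, -0.1, 0.4]
finger_gap: 0.0853
grip_force: 0.0
t42.88 tcp [ 0.5532 -0.004   0.3699] x [-0.999 -0.046  0.005] y [-0.046  0.999 -0.   ] z [-0.005 -0.    -1.   ] F [ 0.4 -0.1  0.4] gap 0.0853 g 0.0
top 216 z [0.19237208 0.19802148 0.20448761] v [0.15187754 0.16518404] u 0.4600404561214009 0.5939244972983657 zfit [0.02652662 0.18426774] [-0.01421407  0.16581834]
scene 365 z [0.19397127 0.19907272 0.20356808] v [0.15446029 0.16797808] u 0.46206511209702583 0.5930221538456263 zfit [0.04175184 0.17691667] [0.00373046 0.1596346 ]
```

View pics/home.png

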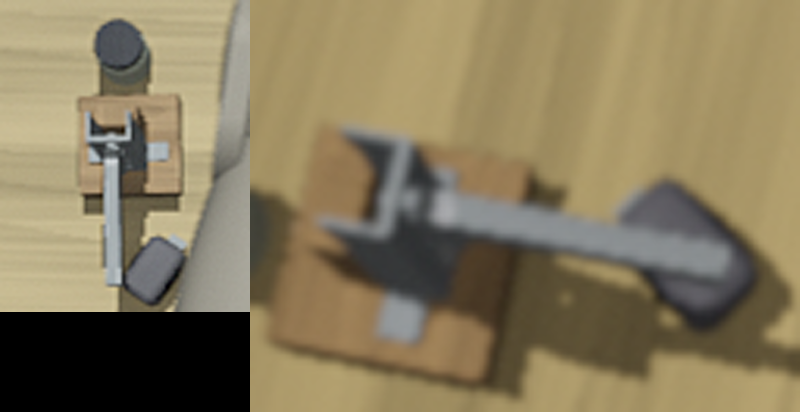

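The bracket hangs level in the top two slots (heel at crop (410,200), arm out over the tape). Height fits home to within about 2 mm. Now shutting the cover.

```bash
python3 -m handwheel '{"deltas": [[1,0,0,0,-0.55],[1,-0.19,-0.7,0,0],[1,-0.19,-0.7,0,0],[1,-0.19,-0.7,0,0],[1,-0.19,-0.7,0,0],[1,-0.19,-0.7,0,0],[1,-0.19,-0.72,0,0],[1,0,0,0,0],[1,0,0,0,0]]}' 40; python3 - <<'E'
from h import *
s=st();M=rot(s['orientation']);print(M.T@(np.array([.6221,-.1646,.3094])-s['tcp_pos'])/.04,np.arctan2(-M[1,0],-M[0,0]))
c=cam('top');P=c['P'].reshape(-1,3);d=P[:,:2]-[.575,-.171];x=.99*d[:,0]+.1415*d[:,1];y=-.1415*d[:,0]+.99*d[:,1]
k=(P[:,2]>.25)&(P[:,2]<.27)&(abs(y)<.03)&(x>0)&(x<.1);print(k.sum(),x[k].mean() if k.any() else 0)
t=np.linspace(1.82,.255,17); print(np.round(np.c_[.19*np.diff(np.cos(t)),-.19*np.diff(np.sin(t))]/.04,2).tolist())
E
```

```text
clock: 44.1
tcp_pos: [0.6218, -0.1627, 0.3696]
orientation: [-0.003, -0.071, 0.997, 0.0]
wrist_force: [0.3, 0.2, -0.2]
finger_gap: 0.0854
grip_force: 0.0
t44.10 tcp [ 0.6218 -0.1627  0.3696] x [-0.99  -0.142  0.006] y [-0.142  0.99   0.001] z [-0.006  0.    -1.   ] F [ 0.3  0.2 -0.2] gap 0.0854 g 0.0
[-0.00829969 -0.05077408  1.50557181] 0.14222203344073076
0 0
[[0.46, -0.09], [0.46, -0.05], [0.46, -0.0], [0.46, 0.04], [0.46, 0.09], [0.45, 0.13], [0.43, 0.18], [0.41, 0.22], [0.39, 0.26], [0.36, 0.29], [0.33, 0.33], [0.3, 0.36], [0.26, 0.38], [0.22, 0.41], [0.18, 0.43], [0.14, 0.44]]
```

```bash
python3 -m handwheel '{"deltas": [[1,0,-0.05,0.7,0],[1,0,0,0.6,0],[1,0,0,0.2,0],[0,0,0,0,0],[-0.6,0,0,0,0],[-1,0,0,0,0],[-1,0,0,0,0],[-1,0,0,0,0]]}' 40; python3 - <<'E'
from h import *
st()
E
```

```text
clock: 45.15
tcp_pos: [0.6223, -0.1648, 0.3117]
orientation: [-0.001, -0.071, 0.997, 0.0]
wrist_force: [0.4, 4.6, 4.9]
finger_gap: 0.0388
grip_force: 41.5
t45.15 tcp [ 0.6223 -0.1648  0.3117] x [-0.99  -0.142  0.002] y [-0.142  0.99   0.001] z [-0.002  0.    -1.   ] F [0.4 4.6 4.9] gap 0.0388 g 41.5
```

```bash
python3 -m handwheel '{"deltas": [[-1,0.46,0,-0.09,0],[-1,0.46,0,-0.05,0],[-1,0.46,0,0,0],[-1,0.46,0,0.04,0],[-1,0.46,0,0.09,0],[-1,0.45,0,0.13,0],[-1,0.43,0,0.18,0],[-1,0.41,0,0.22,0],[-1,0.39,0,0.26,0],[-1,0.36,0,0.29,0],[-1,0.33,0,0.33,0],[-1,0.3,0,0.36,0],[-1,0.26,0,0.38,0],[-1,0.22,0,0.41,0],[-1,0.18,0,0.43,0],[-1,0.14,0,0.44,0],[-1,0,0,0,0]]}' 40; python3 - <<'E'
from h import *
s=st();d=np.array(s['tcp_pos'])-[.575,-.171,.07]
print('d,z',.99*d[0]+.1415*d[1],d[2]-.0555, 'expected',-.19*np.cos(.262),.19*np.sin(.262))
E
```

```text
clock: 47.28
tcp_pos: [0.3917, -0.1978, 0.1744]
orientation: [-0.003, -0.071, 0.998, 0.0]
wrist_force: [-1.7, 1.2, 0.8]
finger_gap: 0.0387
grip_force: 53.9
t47.27 tcp [ 0.3917 -0.1978  0.1744] x [-0.99  -0.141  0.006] y [-0.141  0.99   0.001] z [-0.006  0.    -1.   ] F [-1.7  1.2  0.8] gap 0.0387 g 53.9
d,z -0.18524659214724576 0.0488963887627008 expected -0.18351603807289626 0.049212435115804684
```

```bash
python3 -m handwheel '{"deltas": [[-1,0.02,0,0.1,0],[-1,0,0,0.08,0],[-1,0,0,0,0]]}' 40; python3 -m handwheel '{"deltas": [[-1,0,0,0.05,0],[-1,0,0,0,0]]}'
```

```text
clock: 47.65
tcp_pos: [0.3917, -0.1978, 0.1735]
orientation: [-0.001, -0.071, 0.997, -0.001]
wrist_force: [-17.1, 15.1, 58.1]
finger_gap: 0.0387
grip_force: 61.1
clock: 47.9
tcp_pos: [0.3917, -0.1977, 0.1733]
orientation: [-0.001, -0.071, 0.997, -0.001]
wrist_force: [-22.0, 18.0, 75.8]
finger_gap: 0.0389
grip_force: 63.0
```

```bash
python3 -m handwheel '{"deltas": [[-1,0,0,-0.1,0],[-1,0,0,-0.1,0],[0,0,0,0,0],[1,0,0,0,0],[1,0,0,0,0],[1,0,0,-0.5,0],[1,0,0,-0.7,0],[1,0,0,-0.8,0],[1,0,0,-0.8,0],[1,0.3,-0.7,-0.3,0],[1,0.3,-0.8,0,0],[1,0.3,-0.8,0,0],[1,0.3,-0.8,0,0],[1,0,-0.8,0,0],[1,0,-0.8,0,0],[1,0,0,0,0]]}' 40; python3 - <<'E'
from h import *
st()
yw=.045;ax=np.array([np.cos(yw),np.sin(yw)]);ay=np.array([-ax[1],ax[0]])
for n in('top','scene'):
    c=cam(n);save(c,n+'9.png',None,1.4)
    P=c['P'].reshape(-1,3);d=P[:,:2]-[.575,-.171];x=.99*d[:,0]+.1415*d[:,1];y=-.1415*d[:,0]+.99*d[:,1]
    r=np.hypot(x,P[:,2]-.07);k=(r>.182)&(r<.205)&(abs(y)<.03)&(x<-.05)&(P[:,2]>.09)
    if k.any(): print('cover',k.sum(),np.arctan2(P[k,2]-.07,-x[k]).mean()-.262)
    u=P[:,:2]@ax;v=P[:,:2]@ay
    k=(abs(v-.16)<.012)&(u>.45)&(u<.594)&(P[:,2]>.19)&(P[:,2]<.215)
    if k.any(): print('bracket',k.sum(),np.polyval(np.polyfit(u[k],P[k,2],1),.598))
E
```

```text
clock: 49.9
tcp_pos: [0.3714, -0.3933, 0.2964]
orientation: [-0.003, -0.07, 0.998, 0.0]
wrist_force: [-1.0, 0.5, -0.2]
finger_gap: 0.0851
grip_force: 0.0
t49.90 tcp [ 0.3714 -0.3933  0.2964] x [-0.99  -0.139  0.006] y [-0.139  0.99   0.001] z [-0.006 -0.    -1.   ] F [-1.   0.5 -0.2] gap 0.0851 g 0.0
cover 72 0.035139828835515086
bracket 218 0.200064804760213
cover 88 0.03782425087848379
bracket 369 0.20150721213105702
```

View pics/top9.png

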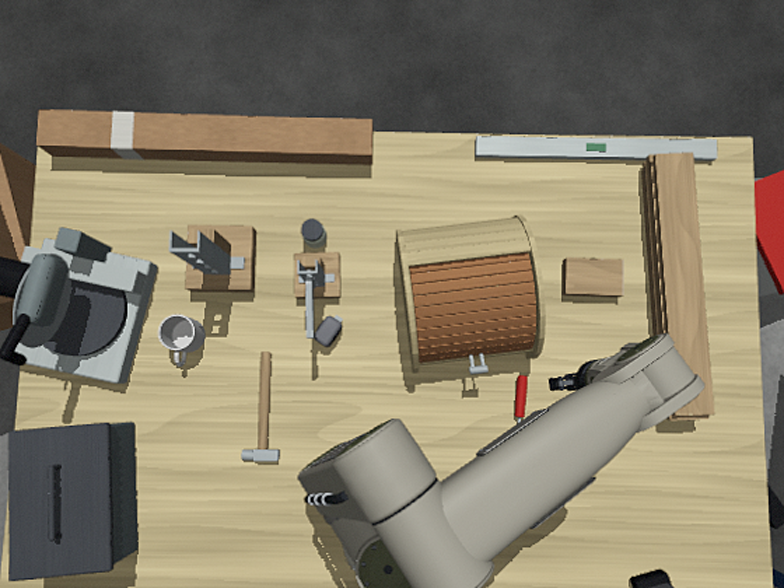

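Final view: cover shut with its handle at (478,362), and the bracket hanging in the upright at (308,300). All other items are in their starting places and the arm is clear. Handing in.

```bash
python3 -c "
from workcell import hand_in
print(hand_in())"
```

```text
the job is handed in; nothing more can be done
None
```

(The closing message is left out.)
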